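Open the child-locked sweets tin

ROBOT

A 7-joint arm with a two-finger parallel gripper is mounted at the origin on the work surface. World frame = base frame: x ahead of the robot, y to its left, z up, the work surface at z = 0. Lengths are in m, angles in rad, forces in N, time in s.
With the tool pointing down it reaches from about 0.425 to 0.925 m from the base axis. Payload 6.8 kg.
Tool frame: the origin (TCP) lies at the very end of the fingers, on their centre line; the grasp point (between the pads) lies 19 mm behind it; z points along the fingers, y is the line along which they close (so a half turn about z gives the same grasp; the last joint's range is limited). The gripper opens to 85 mm and grips with 20 to 120 N. Pads are 22 mm wide; open, the fingers measure 114 mm over their backs; the gripper's body (76 mm by 85 mm) begins 54 mm behind the grasp point. The pads swing forward as they close: fully open they stand 13 mm farther back than shut.
Start: joints at [1.055, 0.477, 0.022, 1.555, -0.011, 1.109, -0.083], TCP at [0.268, -0.62, 0.231] pointing down, gripper open.
Joint ranges: [-2.96, 2.96], [-0.34, 2.1], [-1.41, 1.46], [0.24, 2.44], [-1.37, 4.51], [0.17, 1.92], [-2.96, 2.96]. Speed limits (rad/s): [2.39, 2.39, 3.14, 3.14, 3.14, 3.14, 3.14].

INTERFACE

Orientations are given as a rotation vector (axis times angle).
In Python, from bench import r gives the robot as it stands.
- The arm moves only by the shell command python3 -m jog 'ROWS' [FORCE]. ROWS is JSON, a list of rows, each an object of numbers: "fingers": the finger opening in m, from 0 to 0.0854; "x", "y", "z": the shift along the tool's x, y, z in m; "rx", "ry", "rz": the turn, a rotation vector about the tool's x, y, z in degrees. In form: [{"fingers": .., "x": .., "y": .., "z": .., "rx": .., "ry": .., "rz": ..}, ...]. A call has 1 to 8 rows; each row shifts and turns the commanded pose from where the row before left it, along the tool's axes as they then stand; what a row does not reach is not made up. A row lasts 1/8 s, in which the tool goes at most 62.5 mm and 10.7 degrees, less where a joint would pass 70% of its speed; a pose out of reach is approached as far as the arm can. A call is refused whole if a number of a shift passes 0.0625 or a number of a turn 10.7, either way. A call with a gripper value outside its range is refused whole. The fingers move at their own pace and stop on an object; FORCE is the grip in N (left out, the last holds). Time passes only in rows, so rows that do not move let the fingers close. It gives the time, the measured TCP pose, the force, the opening and the grip force at its end, in the units of the state.
- r.get_obs(): the state, without advancing time (a new reading comes with each control period).
- r.grab_frame(name): name is "side" or "top"; returns (picture, depth): 480x640x3 uint8, red, green, blue; 480x640 float32, m along the optical axis (not along the pixel's ray), 0 where there is no reading.
- r.get_calibration(name): a dict with "mtx" (3x3 intrinsics, pixels), "dist" ([k1, k2, p1, p2, k3] as OpenCV has them; the pictures are not rectified), "extrinsics" (4x4, takes a point from camera to world coordinates). Camera axes: x right, y down, z forward; pixel columns grow to the right and rows downward; lengths in m; the calibration is good to about 2 mm. A picture is of the moment at which its call begins. get_calibration takes no time and is no camera call.
- r.hand_in(): hands the job in; it is judged then, once.
Trained networks look in the newest picture that a camera, given by its name, has taken for a name from the list of things; names that differ only in an ending like _2 or _b are one class to them, and where a whole thing is asked for, a point or a joint stands for the part that bears it (a point fixed in the world has none). Each returns a list of dicts, best first, with "score" (0 to 1); they miss things now and then, are a little off and sometimes report something else, mostly with a low value. They report only what shows in the picture. A call takes as long as a camera call.
- r.search_frame(target, camera): "xyz" ([x, y, z] in m, in world coordinates, good to about 4 mm: the middle of the surface that is visible of it).
- r.landmark_of(target, camera): "xyz" ([x, y, z] in m, in world coordinates, good to about 4 mm: a listed point, or the origin of a listed thing).
The state is a dict: "clock": time; "joints": joint angles; "qvel": joint speeds; "tau": joint torques, N m; "tcp_pos": TCP position; "orientation": TCP orientation; "contact_force": force on the tool from outside, world axes, zero at the start; "moment": the same for the moment, N m; "grip_width": finger opening in m; "gripper_force": force on a finger pad.
Only numpy, scipy, OpenCV 4.12 (cv2) and the standard library are available. Lean on these libraries where they do the work, as an engineer would, in place of code of your own. Each camera call takes 0.05 s, during which the arm holds its last target. There are 200 camera calls.

TASK

Guests are coming: open the child-locked sweets tin on the sideboard. Slide its child-lock tab fully aside, press the rocker button that it was blocking so that the lid springs up, then push the lid right back onto its stop so that it stays open. Leave the tab aside and do not disturb the bonbonniere or the ma'amoul press beside the tin.

Things in the scene. Friction and masses are not known exactly. Their poses are not given: they have to be found in the camera images.
- sweets_tin: Aluminium sweets tin, white plastic deck and lid; x -125 to +95 mm, 152 mm wide (y), 90 mm high, does not shift. Origin: underside, on the centre line; its front (-x end) faces the robot. On the front deck (x -125 to -47, 72 mm high) are the lock tab and the button; behind it the lidded tub (rim 80 mm high, sweets inside up to 40 mm). Lid axis: along y at x = +86, 85 mm high.
- lock_tab (a joint): Child-lock tab, sliding along the tin's +y (to the left seen from the robot) in a black slot in the deck: 0 = fully locked, 0.032 m = end of travel, fully aside. It starts between 0 and 0.006. Its tongue blocks the button until it is past 0.026. Slides with about 1.5 N of friction and stays where it is left.
- tab_nub (a point): Centre of the tab's grey ribbed thumb piece: 12 (tin x) x 14 (tin y) x 16 mm high, standing on the deck with its top 88 mm above the sideboard, on the tin's line x = -110 mm, 10 mm in front of the button's free edge. Axes as the tin's. A flat tongue 18 mm wide (6 mm thick) runs from it along the deck under the button's free edge.
- button (a joint): Grey rocker button, pivoting about the tin's y axis 66 mm in front of the origin: 0 = at rest, grows as its near end is pressed and its far end, the hook over the lid's lip, tips up and back; stop at 0.25 rad (5.5 mm down at press_pad). Lets the lid go at about 0.13 to 0.15 (3 to 3.5 mm down). Springs back; 2 N to start, 6 to 8 N at the stop. Stays below about 0.06 while locked.
- press_pad (a point): Where to press the button: middle of the top of the rounded thumb ridge along its near edge, 34 mm wide (tin y) and 10 mm deep (tin x), 88 mm in front of the tin's origin, 87 mm above the sideboard at rest. Behind the ridge a flat pad, 84 mm high, runs to the hook on the far end (63 to 53 mm in front of the origin), which rises to 92 mm.
- lid (a joint): Lid, 136 mm from hinge to front edge, 150 mm wide, 10 mm thick, hinged at the tin's far end: 0 = shut, 1.92 rad = back on its stop. Once let go, a spring raises it to about 1.0 rad in a second and it rests there, front edge about 200 mm above the sideboard. From there it swings back easily when its edge or inner face is pushed away from the front; past about 1.7 rad it falls to the stop.
- lid_edge (a point): Middle of the lid's front edge (tip of a small 24 mm wide lip), 142 mm from the hinge axis. Axes as the lid's (as the tin's when shut).
- bonbonniere: Bystander: green glass bonbonniere with a ball knob, 116 mm wide, 133 mm high; origin at its underside's centre.
- maamoul_press: Bystander: beechwood ma'amoul press, closed, about 165 x 64 x 45 mm, its grip towards its own -x; origin at its underside's centre.

How it is judged:
By the outcome, as a careful person would: the job done as asked, in the order asked, and still so for the second after the job is handed in, with the robot touching nothing.
It also fails if it takes over 42 s, if anything falls off the work surface, if the arm or the gripper's body presses on something with over 40 N, if the wrist force passes 120 N, or if a joint passes its speed limit or range.

## Working session

There is one attempt and no reset: what is moved stays moved. The work goes in short steps, Python scripts to look and compute and a shell command to move; the robot and the scene stay as the last step left them, time stands still between calls to the robot, and variables do not carry over. Pictures are saved under pics/ and viewed, at most 10 in all, crops included, and the job is handed in when it is done.

```bash
mkdir -p pics; ls; python3 - <<'E'
from bench import r
import cv2,numpy as np
o=r.get_obs();print(o['clock'],o['tcp_pos'],o['orientation'],o['grip_width'])
for c in('side','top'):
    im,d=r.grab_frame(c);cv2.imwrite(f'pics/{c}0.png',im[:,:,::-1])
    print(c,np.round(r.get_calibration(c)['extrinsics'],3).tolist())
    for t in ('sweets_tin','tab_nub','press_pad','lid_edge','bonbonniere','maamoul_press'):
        print(t,[(np.round(q['xyz'],4).tolist(),round(q['score'],2)) for q in r.landmark_of(t,c)[:2]])
E
```

```text
pics
0.0 [ 0.26740444 -0.61908461  0.23029635] [-3.07471786e+00 -6.35679816e-01  8.31675444e-04] 0.08543151427961997
side [[0.967, -0.18, 0.182, 0.387], [-0.256, -0.688, 0.679, -0.708], [0.003, -0.703, -0.712, 0.868], [0.0, 0.0, 0.0, 1.0]]
sweets_tin [([0.5844, -0.0652, -0.0003], 0.67)]
tab_nub [([0.484, -0.1053, 0.0796], 0.75)]
press_pad [([0.5066, -0.1013, 0.0919], 0.67)]
lid_edge [([0.5338, -0.0851, 0.0857], 0.67)]
bonbonniere [([0.5339, 0.1233, -0.0016], 0.78)]
maamoul_press [([0.6597, -0.2665, -0.0013], 0.72)]
top [[-0.015, -0.997, 0.07, 0.488], [-1.0, 0.016, 0.008, 0.051], [-0.009, -0.069, -0.998, 1.112], [0.0, 0.0, 0.0, 1.0]]
sweets_tin [([0.5841, -0.0601, -0.0006], 0.75)]
tab_nub [([0.4833, -0.1089, 0.08], 0.5)]
press_pad [([0.5059, -0.1028, 0.0889], 0.93)]
lid_edge [([0.5377, -0.0878, 0.0869], 0.71)]
bonbonniere [([0.5347, 0.1273, -0.0023], 0.95), ([0.5883, -0.0624, -0.0017], 0.36)]
maamoul_press [([0.659, -0.265, -0.0033], 0.62)]
```

View pics/top0.png

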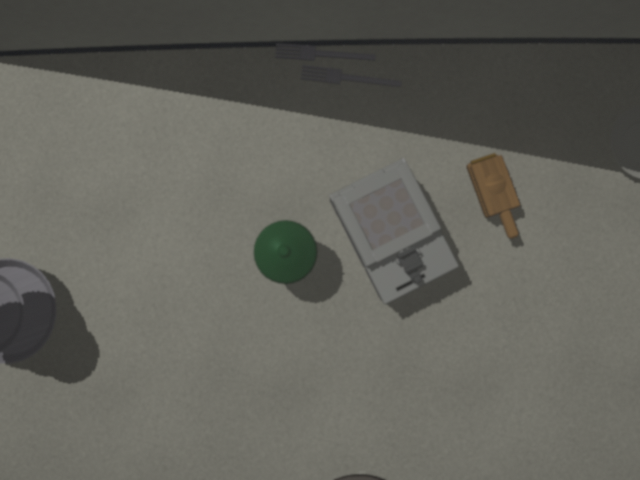

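View pics/side0.png

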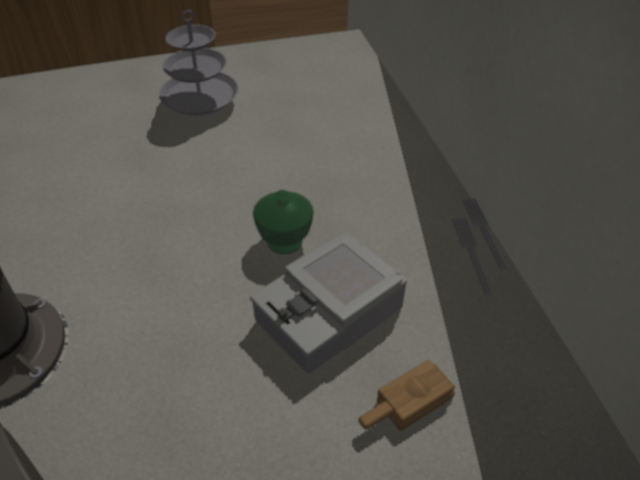

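The top view shows the tin about at pixel (395,230), its front turned towards the lower right: slot around (398–422, 283), nub around (416,278), button at (411,262). The side view agrees: slot at (277,311), button at (300,303). The bonbonniere (285,252) and the press (493,190) both stand clear. Next I refine the tin's yaw from depth.

```bash
cat > h.py <<'E'
from bench import r
import numpy as np,cv2
from scipy.spatial.transform import Rotation as R
def cloud(c):
    im,d=r.grab_frame(c);k=r.get_calibration(c)
    v,u=np.mgrid[:480,:640];p=cv2.undistortPoints(np.dstack([u,v]).reshape(-1,1,2).astype(float),np.array(k['mtx']),np.array(k['dist'])).reshape(480,640,2)
    P=np.dstack([p*d[...,None],d])@np.array(k['extrinsics'])[:3,:3].T+np.array(k['extrinsics'])[:3,3]
    P[d==0]=np.nan
    return im,P
E
python3 - <<'E'
from h import *
im,P=cloud('top')
b=(abs(P[...,0]-.584)<.2)&(abs(P[...,1]+.0627)<.135)
for lo,hi in((.06,.11),(.084,.1)):
    m=b&(P[...,2]>lo)&(P[...,2]<hi)
    n,l,s,_=cv2.connectedComponentsWithStats(m.astype('uint8'));m=l==1+s[1:,4].argmax()
    print(lo,m.sum(),np.nanmedian(P[m],0),cv2.minAreaRect(P[m][:,:2].astype('float32')*1000))
a=np.radians(24);A=np.array([[np.cos(a),-np.sin(a)],[np.sin(a),np.cos(a)]])
q=(P[...,:2]-[.584,-.0627])@A
m=b&(q[...,0]<-.095)&(q[...,0]>-.122)&(P[...,2]>.081)&(P[...,2]<.1)
print('nub tin',m.sum(),np.round(np.c_[q[m],P[m][:,2]]*1000).astype(int).tolist())
o=r.get_obs();print(R.from_rotvec(o['orientation']).as_matrix().round(3))
S=cv2.resize(im[225:325,350:480],None,fx=6,fy=6,interpolation=2);cv2.imwrite('pics/crop0.png',S[:,:,::-1])
E
```

```text
0.06 10279 [ 0.56950092 -0.06861546  0.08688523] ((570.283935546875, -69.62974548339844), (221.34913635253906, 151.4962158203125), 26.052410125732422)
0.084 6450 [ 0.59824058 -0.05635278  0.08866578] ((591.2593994140625, -59.480377197265625), (163.59596252441406, 149.03497314453125), 25.871593475341797)
nub tin 46 [[-104, -7, 82], [-100, 5, 81], [-105, -2, 84], [-106, -3, 87], [-107, -5, 88], [-105, 2, 86], [-106, 0, 84], [-107, -1, 90], [-107, -2, 89], [-108, -4, 87], [-109, -7, 81], [-106, 4, 83], [-107, 3, 89], [-108, 2, 88], [-108, 0, 92], [-109, -2, 87], [-110, -3, 89], [-111, -6, 83], [-108, 5, 86], [-108, 4, 90], [-109, 2, 89], [-110, 0, 86], [-111, -1, 88], [-112, -3, 86], [-112, -4, 87], [-113, -7, 82], [-110, 6, 83], [-110, 5, 87], [-111, 4, 92], [-111, 2, 91], [-112, 0, 87], [-113, -2, 86], [-114, -3, 90], [-114, -5, 90], [-111, 6, 83], [-112, 5, 87], [-112, 4, 89], [-113, 2, 88], [-114, 1, 91], [-115, -1, 89], [-116, -3, 84], [-113, 6, 87], [-114, 4, 87], [-115, 3, 86], [-115, 2, 91], [-116, 5, 87]]
[[ 0.918  0.397  0.   ]
 [ 0.397 -0.918 -0.   ]
 [-0.     0.    -1.   ]]
```

View pics/crop0.png

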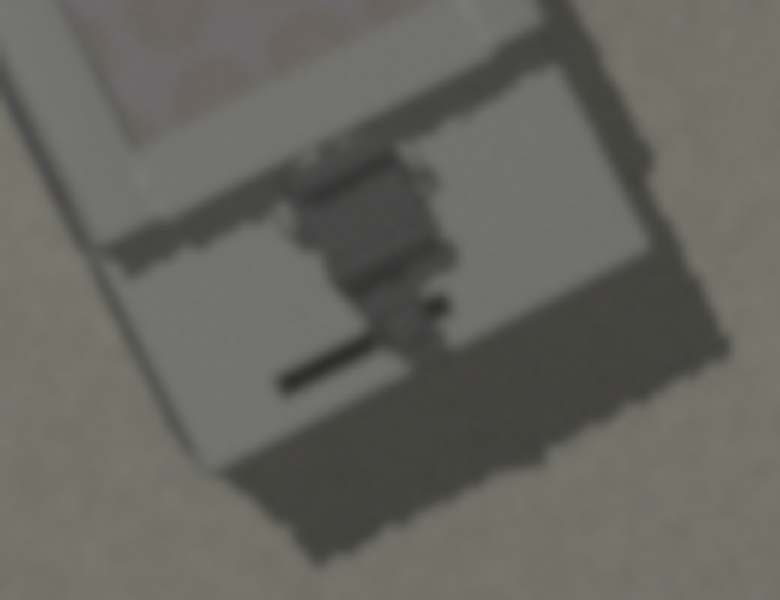

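The crop shows the nub at (405,315) near the right end of the slot (280–450 px), and the button above it with its ridge around (395,265). Tin: origin (0.584, -0.063), yaw 26°. The nub is at tin (-110, +4). The tool is nearly aligned already, with tool x = tin x and tool y = -tin y.

```bash
cat >> h.py <<'E'
def tin():
    o=r.get_obs();a=np.radians(26);A=np.array([[np.cos(a),-np.sin(a)],[np.sin(a),np.cos(a)]])
    M=R.from_rotvec(o['orientation']).as_matrix()
    print('t',round(o['clock'],2),'tin',((o['tcp_pos'][:2]-[.5838,-.063])@A*1000).round(1),'z',round(o['tcp_pos'][2]*1000,1),'yaw',np.degrees(np.arctan2(M[1,0],M[0,0])).round(2),'tilt',M[:,2].round(3),'F',np.round(o['contact_force'],1),'w',round(o['grip_width'],4))
E
python3 -m jog '[{"fingers":0,"rz":-2.6,"x":0.04,"y":-0.032},{"x":0.042,"y":-0.033},{"x":0.042,"y":-0.033},{"x":0.042,"y":-0.033},{"x":0.042,"y":-0.033},{"x":0.042,"y":-0.033},{"x":0.042,"y":-0.033},{"x":0.042,"y":-0.033}]' 20; python3 -c "from h import *;tin()"
```

```text
t 0.75 tin [-528.2 -361.8] z 231.4 yaw 23.36 tilt [ 0. -0. -1.] F [ 0.1 -0.9  0.3] w 0.0856validation failed for argument at $[0]...
```

```bash
python3 -m jog '[{"fingers":0.0,"x":0.04,"y":-0.032,"z":0.0,"rx":0.0,"ry":0.0,"rz":-2.6}]' 20; python3 -c "from h import *;tin()"
```

```text
clock: 0.88
tcp_pos: [0.2887, -0.5771, 0.2311]
orientation: [3.062, 0.697, -0.003]
contact_force: [1.6, -0.1, 0.7]
grip_width: 0.0694
gripper_force: 0.0
t 0.88 tin [-490.6 -332.7] z 231.1 yaw 25.63 tilt [-0.002 -0.002 -1.   ] F [ 1.6 -0.1  0.7] w 0.0694
```

```bash
python3 -m jog '[{"fingers":0.0,"x":0.047,"y":-0.037,"z":0,"rx":0,"ry":0,"rz":0},{"fingers":0.0,"x":0.047,"y":-0.037,"z":0,"rx":0,"ry":0,"rz":0},{"fingers":0.0,"x":0.047,"y":-0.037,"z":0,"rx":0,"ry":0,"rz":0},{"fingers":0.0,"x":0.047,"y":-0.037,"z":0,"rx":0,"ry":0,"rz":0},{"fingers":0.0,"x":0.047,"y":-0.037,"z":0,"rx":0,"ry":0,"rz":0},{"fingers":0.0,"x":0.047,"y":-0.037,"z":0,"rx":0,"ry":0,"rz":0},{"fingers":0.0,"x":0.047,"y":-0.037,"z":0,"rx":0,"ry":0,"rz":0},{"fingers":0.0,"x":0.047,"y":-0.037,"z":0,"rx":0,"ry":0,"rz":0}]' 20; python3 -c "from h import *;tin()"
```

```text
clock: 1.88
tcp_pos: [0.5009, -0.142, 0.2317]
orientation: [3.061, 0.705, 0.001]
contact_force: [0.7, -0.4, -0.4]
grip_width: 0.0002
gripper_force: 0.0
t 1.88 tin [-109.1  -34.7] z 231.7 yaw 25.95 tilt [ 0.001 -0.    -1.   ] F [ 0.7 -0.4 -0.4] w 0.0002
```

```bash
python3 -m jog '[{"fingers":0.0,"x":-0.005,"y":0,"z":0.04,"rx":0,"ry":0,"rz":0},{"fingers":0.0,"x":0,"y":0,"z":0.04,"rx":0,"ry":0,"rz":0},{"fingers":0.0,"x":0,"y":0,"z":0.04,"rx":0,"ry":0,"rz":0},{"fingers":0.0,"x":0,"y":0,"z":0.02,"rx":0,"ry":0,"rz":0},{"fingers":0.0,"x":0,"y":0,"z":0.011,"rx":0,"ry":0,"rz":0},{"fingers":0.0,"x":0,"y":0,"z":0,"rx":0,"ry":0,"rz":0}]' 20; python3 - <<'E'
from h import *
tin()
im,d=r.grab_frame('side')
cv2.imwrite('pics/s1.png',cv2.resize(im[230:390,200:420],None,fx=3.5,fy=3.5,interpolation=2)[:,:,::-1])
E
```

```text
clock: 2.62
tcp_pos: [0.4956, -0.1459, 0.0801]
orientation: [-3.061, -0.706, 0.001]
contact_force: [-0.4, -0.6, -0.6]
grip_width: -0.0002
gripper_force: 0.0
t 2.62 tin [-115.6  -35.8] z 80.1 yaw 25.96 tilt [-0.001  0.    -1.   ] F [-0.4 -0.6 -0.6] w -0.0002
```

View pics/s1.png

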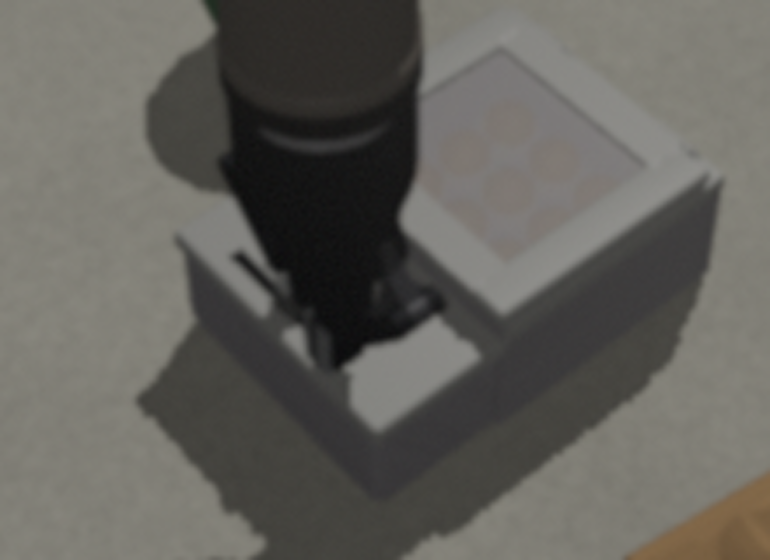

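The fingertips are down on the deck at (340,360), right of the nub at (290,315) and clear of the button. I push along tool -y.

```bash
python3 -m jog '[{"fingers":0.0,"x":0,"y":-0.006,"z":0,"rx":0,"ry":0,"rz":0},{"fingers":0.0,"x":0,"y":-0.006,"z":0,"rx":0,"ry":0,"rz":0},{"fingers":0.0,"x":0,"y":-0.006,"z":0,"rx":0,"ry":0,"rz":0},{"fingers":0.0,"x":0,"y":-0.006,"z":0,"rx":0,"ry":0,"rz":0},{"fingers":0.0,"x":0,"y":-0.006,"z":0,"rx":0,"ry":0,"rz":0},{"fingers":0.0,"x":0,"y":-0.006,"z":0,"rx":0,"ry":0,"rz":0},{"fingers":0.0,"x":0,"y":-0.004,"z":0,"rx":0,"ry":0,"rz":0}]' 20; python3 -c "from h import *;tin()"
python3 -m jog '[{"fingers":0.0,"x":0,"y":-0.004,"z":0,"rx":0,"ry":0,"rz":0},{"fingers":0.0,"x":0,"y":-0.003,"z":0,"rx":0,"ry":0,"rz":0}]' 20; python3 -c "from h import *;tin()"
```

```text
clock: 3.55
tcp_pos: [0.4782, -0.1096, 0.0804]
orientation: [3.061, 0.706, 0.001]
contact_force: [1.3, -0.9, 1.5]
grip_width: -0.0003
gripper_force: 1.0
t 3.55 tin [-115.3    4.4] z 80.4 yaw 25.97 tilt [ 0. -0. -1.] F [ 1.3 -0.9  1.5] w -0.0003
clock: 3.8
tcp_pos: [0.4752, -0.1034, 0.0804]
orientation: [3.061, 0.706, 0.001]
contact_force: [1.3, -1.7, 0.8]
grip_width: 0.0002
gripper_force: 1.0
t 3.8 tin [-115.3   11.3] z 80.4 yaw 25.97 tilt [ 0.  0. -1.] F [ 1.3 -1.7  0.8] w 0.0002
```

Contact is at about 1.5–2 N, as expected for the slide friction. I carry on in small steps to the end stop.

```bash
python3 -m jog '[{"fingers":0.0,"x":0,"y":-0.002,"z":0,"rx":0,"ry":0,"rz":0},{"fingers":0.0,"x":0,"y":-0.002,"z":0,"rx":0,"ry":0,"rz":0}]' 20; python3 -c "from h import *;tin()"
python3 -m jog '[{"fingers":0.0,"x":0,"y":-0.002,"z":0,"rx":0,"ry":0,"rz":0},{"fingers":0.0,"x":0,"y":0,"z":0,"rx":0,"ry":0,"rz":0}]' 20; python3 - <<'E'
from h import *
tin()
im,d=r.grab_frame('side')
cv2.imwrite('pics/s2.png',cv2.resize(im[230:390,200:420],None,fx=3.5,fy=3.5,interpolation=2)[:,:,::-1])
E
```

```text
clock: 4.05
tcp_pos: [0.474, -0.1008, 0.0805]
orientation: [3.06, 0.705, 0.002]
contact_force: [3.4, -6.5, 0.8]
grip_width: -0.0001
gripper_force: 3.5
t 4.05 tin [-115.3   14.1] z 80.5 yaw 25.94 tilt [ 0.001 -0.001 -1.   ] F [ 3.4 -6.5  0.8] w -0.0001
clock: 4.3
tcp_pos: [0.4739, -0.1006, 0.0807]
orientation: [3.059, 0.702, 0.004]
contact_force: [4.1, -7.2, -0.5]
grip_width: 0.0003
gripper_force: 4.2
t 4.3 tin [-115.3   14.4] z 80.7 yaw 25.85 tilt [ 0.003 -0.002 -1.   ] F [ 4.1 -7.2 -0.5] w 0.0003
```

View pics/s2.png

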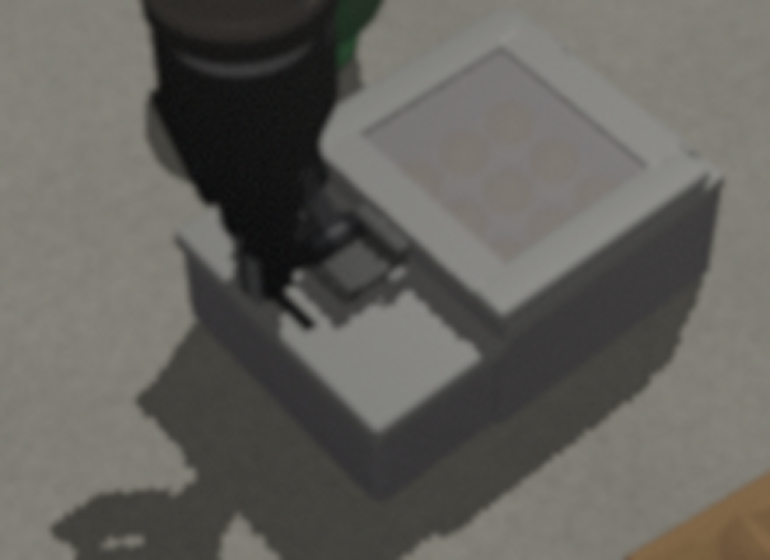

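The tab is hard on its end stop (8 N); the slot now shows empty at (295,310), on the right of the finger. I back off, lift, and move over the ridge.

```bash
python3 -m jog '[{"fingers":0.0,"x":0,"y":0.008,"z":0,"rx":0,"ry":0,"rz":0},{"fingers":0.0,"x":0,"y":0,"z":-0.022,"rx":0,"ry":0,"rz":0},{"fingers":0.0,"x":0.013,"y":0.005,"z":0,"rx":0,"ry":0,"rz":0},{"fingers":0.0,"x":0.013,"y":0.005,"z":0,"rx":0,"ry":0,"rz":0},{"fingers":0.0,"x":0,"y":0,"z":0.006,"rx":0,"ry":0,"rz":0},{"fingers":0.0,"x":0,"y":0,"z":0,"rx":0,"ry":0,"rz":0}]' 20; python3 - <<'E'
from h import *
tin()
im,P=cloud('top')
a=np.radians(26);A=np.array([[np.cos(a),-np.sin(a)],[np.sin(a),np.cos(a)]])
q=(P[...,:2]-[.5838,-.063])@A
print([(c,t,(((np.array(z['xyz'][:2])-[.5838,-.063])@A)*1000).round(),round(z['score'],2)) for c in('side','top') for t in('tab_nub','press_pad') for z in r.landmark_of(t,c)[:1]] if r.grab_frame('side') else 0)
E
```

```text
clock: 5.1
tcp_pos: [0.5027, -0.1028, 0.0949]
orientation: [-3.06, -0.706, 0.004]
contact_force: [-0.3, 0.7, 0.6]
grip_width: -0.0001
gripper_force: 0.0
t 5.1 tin [-90.4  -0.2] z 94.9 yaw 25.99 tilt [-0.003  0.    -1.   ] F [-0.3  0.7  0.6] w -0.0001
[('side', 'tab_nub', array([ 2., -4.]), 0.71), ('side', 'press_pad', array([-88.,   1.]), 0.83), ('top', 'tab_nub', array([-111.,   33.]), 0.5), ('top', 'press_pad', array([-83.,  -1.]), 0.69)]
```

The nub is at tin y = 33, fully aside. Now I press the ridge.

```bash
python3 -m jog '[{"fingers":0.0,"x":0.001,"y":0,"z":0.005,"rx":0,"ry":0,"rz":0},{"fingers":0.0,"x":0,"y":0,"z":0.003,"rx":0,"ry":0,"rz":0},{"fingers":0.0,"x":0,"y":0,"z":0.002,"rx":0,"ry":0,"rz":0},{"fingers":0.0,"x":0,"y":0,"z":0.002,"rx":0,"ry":0,"rz":0}]' 20; python3 -c "from h import *;tin()"
python3 -m jog '[{"fingers":0.0,"x":0,"y":0,"z":0.001,"rx":0,"ry":0,"rz":0},{"fingers":0.0,"x":0,"y":0,"z":0.001,"rx":0,"ry":0,"rz":0}]' 20; python3 -c "from h import *;tin()"
```

```text
clock: 5.9
tcp_pos: [0.5034, -0.1032, 0.0841]
orientation: [3.061, 0.705, -0.004]
contact_force: [-4.3, -1.7, 5.1]
grip_width: 0.0
gripper_force: 3.2
t 5.9 tin [-89.9  -0.8] z 84.1 yaw 25.94 tilt [-0.003 -0.001 -1.   ] F [-4.3 -1.7  5.1] w 0.0
clock: 6.15
tcp_pos: [0.5034, -0.1033, 0.0823]
orientation: [3.061, 0.705, -0.004]
contact_force: [-5.6, -1.6, 7.1]
grip_width: -0.0003
gripper_force: 3.6
t 6.15 tin [-90.  -1.] z 82.3 yaw 25.92 tilt [-0.002 -0.001 -1.   ] F [-5.6 -1.6  7.1] w -0.0003
```

```bash
python3 -m jog '[{"fingers":0.0,"x":0,"y":0,"z":0.0005,"rx":0,"ry":0,"rz":0},{"fingers":0.0,"x":0,"y":0,"z":0,"rx":0,"ry":0,"rz":0},{"fingers":0.0,"x":0,"y":0,"z":0,"rx":0,"ry":0,"rz":0},{"fingers":0.0,"x":0,"y":0,"z":0,"rx":0,"ry":0,"rz":0}]' 20; python3 - <<'E'
from h import *
tin()
im,d=r.grab_frame('side')
cv2.imwrite('pics/s3.png',cv2.resize(im[170:390,180:460],None,fx=2.6,fy=2.6,interpolation=2)[:,:,::-1])
E
```

```text
clock: 6.65
tcp_pos: [0.5031, -0.1035, 0.0818]
orientation: [3.061, 0.704, -0.005]
contact_force: [-4.9, -1.4, 6.9]
grip_width: 0.0004
gripper_force: 3.5
t 6.65 tin [-90.2  -1. ] z 81.8 yaw 25.91 tilt [-0.003 -0.001 -1.   ] F [-4.9 -1.4  6.9] w 0.0004
```

View pics/s3.png

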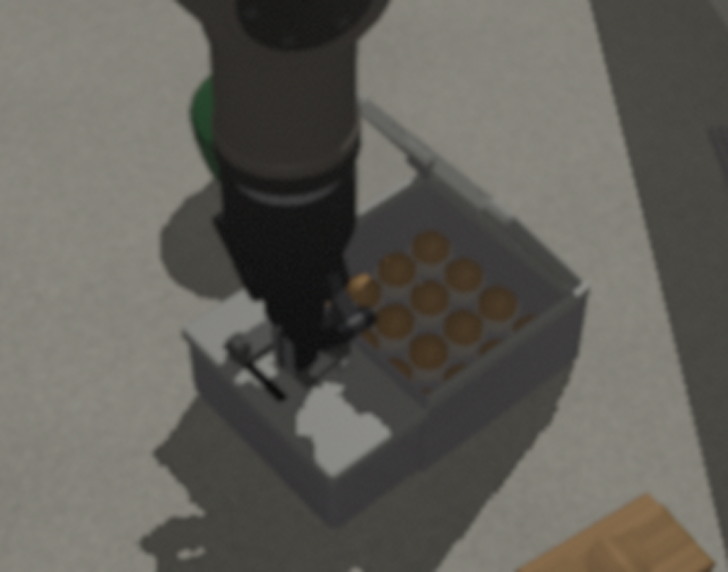

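The lid has sprung up (lip at about (425,160)) and the tab is still aside at (237,345). I lift clear and approach the lid's inner face.

```bash
python3 -m jog '[{"fingers":0.0,"x":-0.004,"y":0,"z":-0.02,"rx":0,"ry":0,"rz":0},{"fingers":0.0,"x":0,"y":0,"z":-0.04,"rx":0,"ry":0,"rz":0},{"fingers":0.0,"x":0,"y":0,"z":-0.036,"rx":0,"ry":0,"rz":0},{"fingers":0.0,"x":0.025,"y":0,"z":0,"rx":0,"ry":0,"rz":0},{"fingers":0.0,"x":0.025,"y":0,"z":0,"rx":0,"ry":0,"rz":0},{"fingers":0.0,"x":0.02,"y":0,"z":0,"rx":0,"ry":0,"rz":0},{"fingers":0.0,"x":0.012,"y":0,"z":0,"rx":0,"ry":0,"rz":0},{"fingers":0.0,"x":0.01,"y":0,"z":0,"rx":0,"ry":0,"rz":0}]' 20; python3 -c "from h import *;tin()"
python3 -m jog '[{"fingers":0.0,"x":0.01,"y":0,"z":0,"rx":0,"ry":0,"rz":0},{"fingers":0.0,"x":0.01,"y":0,"z":0,"rx":0,"ry":0,"rz":0},{"fingers":0.0,"x":0.01,"y":0,"z":0,"rx":0,"ry":0,"rz":0}]' 20; python3 -c "from h import *;tin()"
```

```text
clock: 7.7
tcp_pos: [0.5838, -0.0641, 0.1776]
orientation: [3.061, 0.706, -0.001]
contact_force: [-0.3, -0.7, 0.3]
grip_width: -0.0
gripper_force: 0.4
t 7.7 tin [-0.5 -1. ] z 177.6 yaw 25.96 tilt [-0.001 -0.    -1.   ] F [-0.3 -0.7  0.3] w -0.0
clock: 8.07
tcp_pos: [0.6116, -0.051, 0.1804]
orientation: [3.061, 0.704, 0.002]
contact_force: [-12.1, -0.6, 30.7]
grip_width: 0.0
gripper_force: 0.7
t 8.07 tin [30.3 -1.5] z 180.4 yaw 25.92 tilt [ 0.001 -0.001 -1.   ] F [-12.1  -0.6  30.7] w 0.0
```

The upward force is too high: the lid edge has met something above the fingertips. I back off and look.

```bash
python3 -m jog '[{"fingers":0.0,"x":-0.02,"y":0,"z":0,"rx":0,"ry":0,"rz":0},{"fingers":0.0,"x":-0.02,"y":0,"z":0,"rx":0,"ry":0,"rz":0},{"fingers":0.0,"x":0,"y":0,"z":0,"rx":0,"ry":0,"rz":0}]' 20; python3 - <<'E'
from h import *
tin()
im,P=cloud('side')
cv2.imwrite('pics/s4.png',cv2.resize(im[130:390,180:460],None,fx=2.2,fy=2.2,interpolation=2)[:,:,::-1])
a=np.radians(26);A=np.array([[np.cos(a),-np.sin(a)],[np.sin(a),np.cos(a)]])
for c in('side','top'):
    r.grab_frame(c)
    for z in r.landmark_of('lid_edge',c)[:2]: print(c,((np.array(z['xyz'][:2])-[.5838,-.063])@A*1000).round(),z['xyz'][2],z['score'])
E
```

```text
clock: 8.45
tcp_pos: [0.5741, -0.0694, 0.1779]
orientation: [3.061, 0.703, -0.001]
contact_force: [0.3, -0.1, 0.4]
grip_width: 0.0001
gripper_force: 0.0
t 8.45 tin [-11.5  -1.5] z 177.9 yaw 25.88 tilt [-0.    -0.001 -1.   ] F [ 0.3 -0.1  0.4] w 0.0001
side [8. 2.] 0.2012 0.97
top [ 45. 191.] -0.0033 0.64
top [7. 1.] 0.2067 0.62
```

View pics/s4.png

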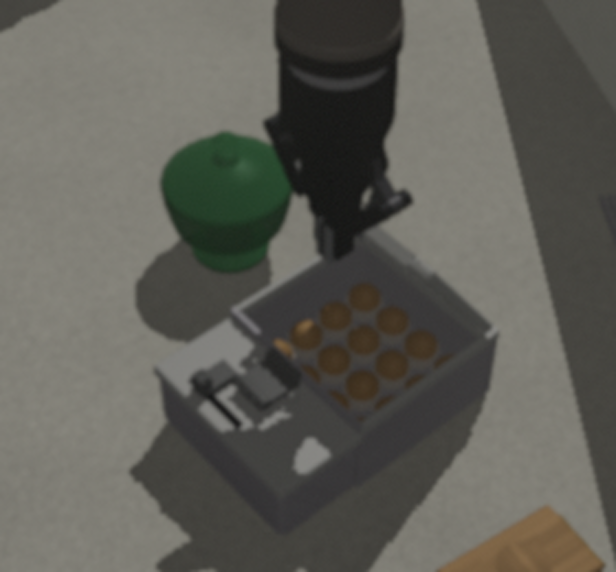

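The lid is back at rest with its edge at tin (8, z 204). The gripper's side linkage, seen at (400,200) just above the fingertips, caught the rising edge. I raise the tool so that only the tips push, and follow the edge's arc.

```bash
python3 -m jog '[{"fingers":0.0,"x":-0.004,"y":0,"z":-0.017,"rx":0,"ry":0,"rz":0},{"fingers":0.0,"x":0.013,"y":0,"z":0,"rx":0,"ry":0,"rz":0},{"fingers":0.0,"x":0.01,"y":0,"z":-0.004,"rx":0,"ry":0,"rz":0},{"fingers":0.0,"x":0.01,"y":0,"z":-0.004,"rx":0,"ry":0,"rz":0}]' 20; python3 -c "from h import *;tin()"
python3 -m jog '[{"fingers":0.0,"x":0.006,"y":0,"z":-0.002,"rx":0,"ry":0,"rz":0},{"fingers":0.0,"x":0.006,"y":0,"z":-0.002,"rx":0,"ry":0,"rz":0}]' 20; python3 -c "from h import *;tin()"
```

```text
clock: 9.2
tcp_pos: [0.6017, -0.0551, 0.203]
orientation: [-3.061, -0.706, -0.0]
contact_force: [-0.1, -0.6, -0.2]
grip_width: -0.0001
gripper_force: 0.2
t 9.2 tin [19.5 -0.8] z 203.0 yaw 25.99 tilt [ 0.  0. -1.] F [-0.1 -0.6 -0.2] w -0.0001
clock: 9.45
tcp_pos: [0.6119, -0.0502, 0.2067]
orientation: [-3.061, -0.706, 0.001]
contact_force: [0.2, -0.3, 0.6]
grip_width: -0.0004
gripper_force: 0.1
t 9.45 tin [30.9 -0.8] z 206.7 yaw 25.97 tilt [-0.  0. -1.] F [ 0.2 -0.3  0.6] w -0.0004
```

```bash
python3 - <<'E'
from h import *
im,P=cloud('side')
cv2.imwrite('pics/s5.png',cv2.resize(im[130:390,180:460],None,fx=2.2,fy=2.2,interpolation=2)[:,:,::-1])
a=np.radians(26);A=np.array([[np.cos(a),-np.sin(a)],[np.sin(a),np.cos(a)]])
for c in('side','top'):
    r.grab_frame(c)
    for z in r.landmark_of('lid_edge',c)[:2]: print(c,((np.array(z['xyz'][:2])-[.5838,-.063])@A*1000).round(),z['xyz'][2],z['score'])
E
```

```text
side [51.  1.] 0.2212 0.62
top [46.  1.] 0.2229 0.78
top [ -22. -217.] -0.0003 0.57
```

View pics/s5.png

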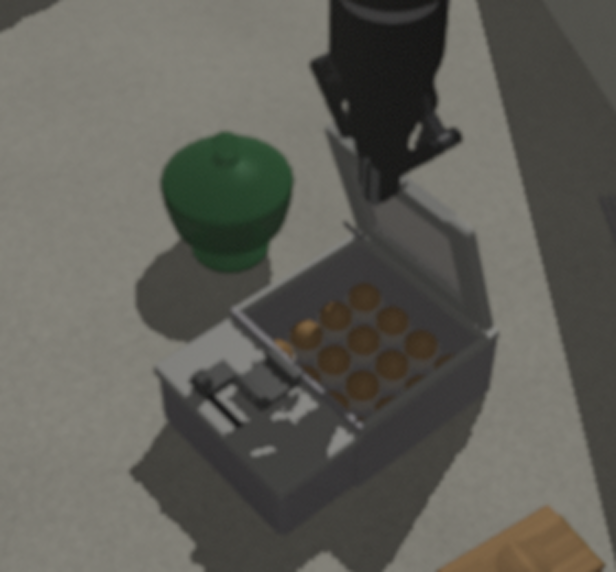

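The lid is being swung back with the fingertips at (378,190) on its inner face; its edge is at tin (48, z 222), as it should be. I carry on along the arc.

```bash
python3 -m jog '[{"fingers":0.0,"x":0.009,"y":0,"z":-0.003,"rx":0,"ry":0,"rz":0},{"fingers":0.0,"x":0.009,"y":0,"z":-0.002,"rx":0,"ry":0,"rz":0},{"fingers":0.0,"x":0.009,"y":0,"z":0,"rx":0,"ry":0,"rz":0},{"fingers":0.0,"x":0.009,"y":0,"z":0,"rx":0,"ry":0,"rz":0}]' 20; python3 -c "from h import *;tin()"
python3 -m jog '[{"fingers":0.0,"x":0.009,"y":0,"z":0,"rx":0,"ry":0,"rz":0},{"fingers":0.0,"x":0.009,"y":0,"z":0,"rx":0,"ry":0,"rz":0},{"fingers":0.0,"x":0.009,"y":0,"z":0,"rx":0,"ry":0,"rz":0},{"fingers":0.0,"x":0.009,"y":0,"z":0,"rx":0,"ry":0,"rz":0},{"fingers":0.0,"x":0,"y":0,"z":0,"rx":0,"ry":0,"rz":0}]' 20; python3 - <<'E'
from h import *
tin()
a=np.radians(26);A=np.array([[np.cos(a),-np.sin(a)],[np.sin(a),np.cos(a)]])
for c in('side','top'):
    r.grab_frame(c)
    for z in r.landmark_of('lid_edge',c)[:2]: print(c,((np.array(z['xyz'][:2])-[.5838,-.063])@A*1000).round(),z['xyz'][2],z['score'])
E
```

```text
clock: 10.2
tcp_pos: [0.6447, -0.0343, 0.2118]
orientation: [-3.061, -0.706, -0.0]
contact_force: [0.8, 0.2, 0.4]
grip_width: -0.0002
gripper_force: 0.1
t 10.2 tin [67.4 -0.9] z 211.8 yaw 25.98 tilt [ 0.  0. -1.] F [0.8 0.2 0.4] w -0.0002
clock: 10.82
tcp_pos: [0.6769, -0.0183, 0.2117]
orientation: [-3.061, -0.707, -0.0]
contact_force: [-1.0, 0.2, -0.2]
grip_width: 0.0
gripper_force: 0.0
t 10.82 tin [103.3  -0.6] z 211.7 yaw 26.0 tilt [ 0.  0. -1.] F [-1.   0.2 -0.2] w 0.0
side [134.  -1.] 0.2172 0.85
```

The edge is at tin (134, z 217), which is the stop at 1.92 rad. I retreat and check.

```bash
python3 -m jog '[{"fingers":0.0,"x":-0.03,"y":0,"z":0,"rx":0,"ry":0,"rz":0},{"fingers":0.0,"x":-0.05,"y":0,"z":-0.02,"rx":0,"ry":0,"rz":0},{"fingers":0.0,"x":-0.05,"y":0,"z":-0.03,"rx":0,"ry":0,"rz":0},{"fingers":0.0,"x":-0.05,"y":0.03,"z":-0.02,"rx":0,"ry":0,"rz":0},{"fingers":0.0,"x":-0.05,"y":0.03,"z":0,"rx":0,"ry":0,"rz":0},{"fingers":0.0,"x":-0.05,"y":0.03,"z":0,"rx":0,"ry":0,"rz":0},{"fingers":0.0,"x":0,"y":0,"z":0,"rx":0,"ry":0,"rz":0},{"fingers":0.0,"x":0,"y":0,"z":0,"rx":0,"ry":0,"rz":0}]' 20; python3 - <<'E'
from h import *
tin()
im,d=r.grab_frame('side')
cv2.imwrite('pics/s6.png',im[:,:,::-1])
a=np.radians(26);A=np.array([[np.cos(a),-np.sin(a)],[np.sin(a),np.cos(a)]])
for c in('side','top'):
    r.grab_frame(c)
    for t in('lid_edge','tab_nub','bonbonniere','maamoul_press'):
        for z in r.landmark_of(t,c)[:1]: print(c,t,((np.array(z['xyz'][:2])-[.5838,-.063])@A*1000).round(),np.round(z['xyz'],3),z['score'])
E
```

```text
clock: 12.02
tcp_pos: [0.4641, -0.2221, 0.282]
orientation: [-3.061, -0.705, -0.001]
contact_force: [0.0, 0.5, 0.8]
grip_width: 0.0001
gripper_force: 0.0
t 12.03 tin [-177.3  -90.5] z 282.0 yaw 25.94 tilt [ 0.001  0.    -1.   ] F [0.  0.5 0.8] w 0.0001
side lid_edge [138.   0.] [ 0.708 -0.002  0.217] 0.93
side tab_nub [-109.   29.] [ 0.473 -0.084  0.079] 0.66
side maamoul_press [ -21. -217.] [ 0.66  -0.267 -0.002] 0.62
top lid_edge [135.  -1.] [ 0.706 -0.004  0.218] 0.94
top tab_nub [-109.   31.] [ 0.472 -0.082  0.079] 0.6
top bonbonniere [ 45. 193.] [ 0.54   0.13  -0.001] 0.74
top maamoul_press [ -22. -217.] [ 0.659 -0.268 -0.003] 0.83
```

View pics/s6.png

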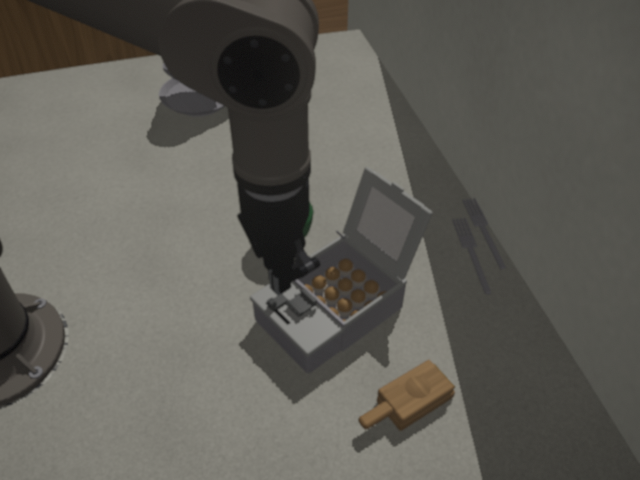

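The lid stands back on its stop (edge at about (396,190)), the tab is aside at (272,303), the bystanders have not moved and the arm is clear.

```bash
python3 -c "
from bench import r
print(r.hand_in())"
```

```text
the job is handed in; nothing more can be done
None
```

The tin is open and the job is handed in at about 12 s: tab at its end stop, lid back on its stop, bystanders unmoved; a first lid push caught on the gripper linkage (about 33 N at the wrist, backed off at once), and no verdict was returned.

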